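# Refit the burner caps on the gas hob

### The arm

A 6-joint arm with a two-finger parallel gripper is mounted at the origin on the work surface. World frame = base frame: x ahead of the robot, y to its left, z up, the work surface at z = 0. Lengths are in mm, angles in degrees, forces in N, time in s.
With the tool pointing down it reaches from about 300 to 850 mm from the base axis. Payload 4.2 kg.
Tool frame: the origin (TCP) lies between the finger pads; the fingertips stand 19 mm ahead of it and the grasp point (between the pads) is the TCP; z points along the fingers, x is the direction in which the jaws open and shut, and the axes are right-handed (so a half turn about z gives the same grasp; the last joint's range is limited). The gripper opens to 91 mm and grips with 3 to 60 N. Pads are 32 mm wide; open, the fingers measure 118 mm over their backs; the gripper's body (76 mm by 178 mm) begins 60 mm behind the grasp point.
Start: joints at [71.963, 18.312, 89.639, -0, 72.044, -1.146], TCP at [167.067, 550.209, 232.976] pointing down, gripper open.
Joint ranges: [-177.97, 177.97], [-48.28, 115.42], [12.27, 149.76], [-77.06, 257.06], [2.81, 150.46], [-146.56, 146.56]. Speed limits (degrees/s): [147.25, 147.25, 180, 180, 180, 180].

### API

Orientations are given as [roll, pitch, yaw] about the fixed x, y, z axes, in that order (R = Rz(yaw) Ry(pitch) Rx(roll)).
In Python, from workcell import sensors, grab_frame, env gives the robot as it stands.
- The arm moves only by the tool servo_tool, never from a script. Its argument "motion" is one flat list of numbers, 7 for each row, row after row: the shift along the world's x, y, z in mm, then the turn, a rotation vector about the world's x, y, z in rad, then the opening in per cent of the stroke, from 0 (shut) to 100 (fully open). In form: [x, y, z, rx, ry, rz, grip, x, y, z, rx, ry, rz, grip, ...]. A call has 1 to 10 rows; each row shifts and turns the commanded pose from where the row before left it; what a row does not reach is not made up. A row lasts 1/12 s, in which the tool goes at most 41.7 mm and 7.16 degrees, less where a joint would pass 70% of its speed; a pose out of reach is approached as far as the arm can. A call with a gripper value outside its range is refused whole. The fingers move at their own pace and stop on an object; "newtons" is the grip in N (left out, the last holds). Time passes only in rows, so rows that do not move let the fingers close. It gives the time, the measured TCP pose, the force and the opening at its end, in the units of the state.
- sensors.state(): the state, without advancing time (a new reading comes with each control period).
- grab_frame(name): name is "side" or "top"; returns a dict with "image" (420x560x3 uint8, red, green, blue), "depth" (420x560 float32, mm along the optical axis (not along the pixel's ray), 0 where there is no reading), "fx", "fy", "cx", "cy" (pixels), "extrinsics" (4x4, takes a point from camera to world coordinates). Camera axes: x right, y up, looking along -z (the intrinsics and any distortion apply to the point x, -y, -z); pixel columns grow to the right and rows downward; lengths in mm; the calibration is good to about 2 mm. A picture is of the moment at which its call begins.
- env.job_done(): hands the job in, once; it reports no verdict.
The state is a dict: "time_s": time; "qpos": joint angles; "qvel": joint speeds; "effort": joint torques, N m; "ee_pos": TCP position; "ee_rot": TCP orientation; "force": force on the tool from outside, world axes, zero at the start; "torque": the same for the moment, N m; "gripper_width": finger opening in mm.
Only numpy, scipy, OpenCV 4.12 (cv2) and the standard library are available. Lean on these libraries where they do the work, as an engineer would, in place of code of your own. Each camera call takes 0.05 s, during which the arm holds its last target.

### The job

The hob's burner caps have been washed and stacked on the wooden board. Take the stack apart and put each cap back on the burner of its own size and shape, lying flat and centred, the long cap lined up with the long burner. Keep the caps the right way up, and leave the middle burner's cap where it is.

Things in the scene. Friction and masses are not known exactly. Their poses are not given: they have to be found in the camera images.
- small_cap: Small burner cap: black enamelled disc with a worn grey top edge, 42 mm across, 14 mm thick, flat top and underside, origin at the centre of its underside, z up, 80 g to within a third. At the start it is the top of the stack.
- medium_cap: Medium burner cap: black enamelled disc with a worn grey top edge, 56 mm across, 14 mm thick, flat top and underside, origin at the centre of its underside, z up, 140 g to within a third. At the start it lies second from the top, under the small cap.
- large_cap: Large burner cap: black enamelled disc with a worn grey top edge, 70 mm across, 14 mm thick, flat top and underside, origin at the centre of its underside, z up, 220 g to within a third. At the start it lies third from the top, under the medium cap.
- long_cap: Long burner cap: black enamelled bar, half-round ends, worn grey top edge, 130 mm long (own x axis), 46 mm wide, 14 mm thick, flat top and underside, origin at the centre of the underside, z up, 300 g to within a third. At the start the bottom of the stack, turned anyhow, on a wooden board whose top is 18 mm above the worktop; the four caps lie flat on one another, roughly centred.
- small_burner: Small burner, fixed on the black glass hob (glass top 8 mm above the worktop): dark round flange 46 mm across, 6 mm high; on it a round bright aluminium crown 26 mm across, its flat top 24 mm above the origin (32 mm above the worktop). Origin at the centre of the flange's underside, z up. The small cap lies loose on the flat crown and overhangs it by 8 mm all round.
- medium_burner: Medium burner, fixed on the black glass hob (glass top 8 mm above the worktop): dark round flange 60 mm across, 6 mm high; on it a round bright aluminium crown 40 mm across, its flat top 24 mm above the origin (32 mm above the worktop). Origin at the centre of the flange's underside, z up. The medium cap lies loose on the flat crown and overhangs it by 8 mm all round.
- large_burner: Large burner, fixed on the black glass hob (glass top 8 mm above the worktop): dark round flange 74 mm across, 6 mm high; on it a round bright aluminium crown 54 mm across, its flat top 24 mm above the origin (32 mm above the worktop). Origin at the centre of the flange's underside, z up. The large cap lies loose on the flat crown and overhangs it by 8 mm all round.
- long_burner: Long burner, fixed on the hob: dark flange 134 x 50 mm, half-round ends, 6 mm high; on it a bright crown 114 x 30 mm, its flat top 24 mm above the origin (32 mm above the worktop). Long side along its own x axis; origin at the centre of the underside, z up. Its cap overhangs 8 mm all round. The four bare burners stand at the hob's corners, about 160 mm by 280 mm apart, in any arrangement.
- wok_cap: Cap of the middle burner: black disc with a grey top edge, 92 mm across, 14 mm thick, lying loose and already in place on the burner between the other four, its top 46 mm above the worktop; origin at the centre of its underside. Stays where it is. Other clutter near the four burners and the stack is below 70 mm high.
Not all that is in view belongs to the job. What is shaped like the large_cap but purple or yellow is not meant.

How it is judged:
By the outcome, as a careful person would: the job done as asked, in the order asked, and still so for the second after the job is handed in, with the robot touching nothing.
It also fails if it takes over 112 s, if anything falls off the work surface, if the arm or the gripper's body presses on something with over 40 N, if the wrist force passes 120 N, or if a joint passes its speed limit or range.

## Working session

There is one attempt and no reset: what is moved stays moved. The work goes in short steps, Python scripts to look and compute and a tool call to move; the robot and the scene stay as the last step left them, time stands still between calls to the robot, and variables do not carry over. Pictures are saved under pics/ and viewed, and the job is handed in when it is done.

Besides the shell and the picture viewer there is one more tool, called after ">>>" by a JSON object that holds its "name" and its "arguments". servo_tool: Moves the arm, as the interface text tells. Its arguments: {"type":"object","properties":{"motion":{"type":"array"},"newtons":{"type":"number"}},"required":["motion"]}

```bash
mkdir -p pics; ls
cat > h.py <<'E'
import numpy as np,cv2,pickle
from workcell import sensors,grab_frame,env
def grab(n,tag):
    f=grab_frame(n); pickle.dump(f,open(f'{tag}.pkl','wb'))
    cv2.imwrite(f'pics/{tag}.png',cv2.cvtColor(f['image'],cv2.COLOR_RGB2BGR)); return f
def load(t): return pickle.load(open(f'{t}.pkl','rb'))
def pix(f,u,v,z=None):
    """world pt on pixel; z given -> intersect plane, else depth"""
    d=np.array([(u-f['cx'])/f['fx'],-(v-f['cy'])/f['fy'],-1.])
    E=np.array(f['extrinsics']);o=E[:3,3];r=E[:3,:3]@d
    s=(z-o[2])/r[2] if z is not None else f['depth'][int(round(v)),int(round(u))]
    return o+s*r
def cloud(f):
    v,u=np.mgrid[:420,:560]; d=f['depth']
    c=np.stack([(u-f['cx'])/f['fx']*d,-(v-f['cy'])/f['fy']*d,-d],-1)
    E=np.array(f['extrinsics']);return c@E[:3,:3].T+E[:3,3]
def crop(t,u0,v0,u1,v1,k,out):
    f=load(t);im=cv2.cvtColor(f['image'],cv2.COLOR_RGB2BGR)[v0:v1,u0:u1]
    cv2.imwrite(f'pics/{out}.png',cv2.resize(im,None,fx=k,fy=k,interpolation=cv2.INTER_CUBIC))
E
python3 - <<'E'
from h import *
for n in('top','side'):
    f=grab(n,n+'0'); print({k:v for k,v in f.items() if k not in('image','depth')})
print(sensors.state())
E
```

```text
pics
{'fx': 445.9678790843682, 'fy': 445.9678790843682, 'cx': 285.03679575013246, 'cy': 211.9408400299581, 'extrinsics': array([[ 3.10005509e-03,  9.90699574e-01, -1.36032140e-01,
         4.09131021e+02],
       [-9.99893187e-01,  1.12795352e-03, -1.45720040e-02,
         7.25610153e+01],
       [-1.42830402e-02,  1.36062784e-01,  9.90597251e-01,
         1.02581648e+03],
       [ 0.00000000e+00,  0.00000000e+00,  0.00000000e+00,
         1.00000000e+00]])}
{'fx': 513.0756821631268, 'fy': 513.0756821631268, 'cx': 283.28660981984723, 'cy': 209.50662238614902, 'extrinsics': array([[ 8.87437257e-01,  3.49027648e-01, -3.01056168e-01,
         1.87721099e+02],
       [-4.60927883e-01,  6.73090634e-01, -5.78354982e-01,
        -5.85002877e+02],
       [ 7.76207898e-04,  6.52018941e-01,  7.58202281e-01,
         9.47820078e+02],
       [ 0.00000000e+00,  0.00000000e+00,  0.00000000e+00,
         1.00000000e+00]])}
{'time_s': 0.1, 'qpos': array([ 7.19614396e+01,  1.83482155e+01,  8.96991865e+01,  8.35908508e-04,
        7.20447942e+01, -1.14803084e+00]), 'qvel': array([ 0.02339534, -0.20440637, -0.30776643, -0.09960218,  0.03939214,
       -0.01315046]), 'effort': array([ 3.40864335e-04, -4.13332343e+01, -2.32509935e+01,  7.29813287e-02,
        4.21598239e-02, -7.33121919e-05]), 'ee_pos': array([166.94684164, 549.78742727, 232.20351301]), 'ee_rot': array([-1.79997358e+02,  9.21617895e-02,  7.31092142e+01]), 'force': array([-0.16423422, -0.98790916, -0.28128257]), 'torque': array([ 0.03871006, -0.06938419,  0.082623  ]), 'gripper_width': 90.88619313957805}
```

View pics/top0.png

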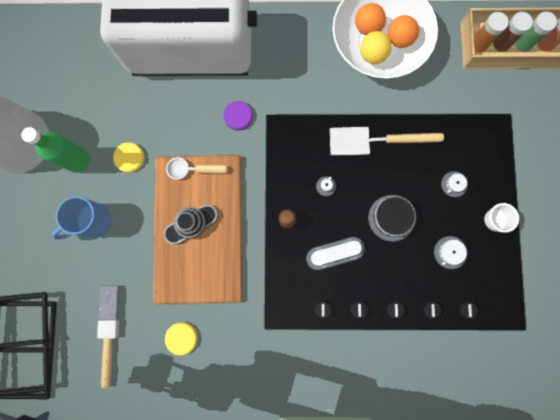

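View pics/side0.png

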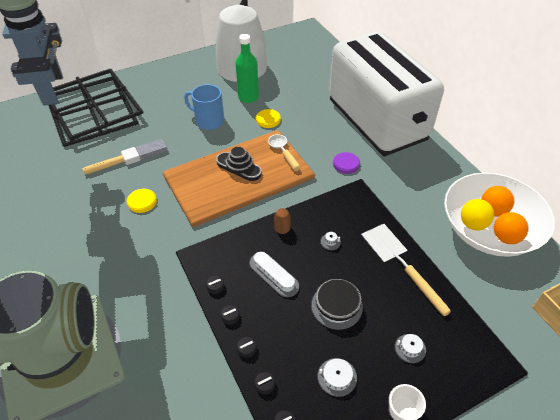

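The top view shows the stack at about (190,222) on the board. The bare burners are long (335,253), small (326,186), medium (455,184) and large (451,252). The wok cap is at (393,216). The yellow and purple discs are distractors.

Run:
```python
from h import *
crop('top0',145,150,250,260,7,'c1')
crop('top0',270,160,390,280,5,'c2')
crop('top0',410,160,530,280,5,'c3')
f=load('top0');c=cloud(f)
for n,u,v in [('stack',187,222),('long',335,253),('small',323,187),('med',452,184),('large',448,252),('wok',393,216),('mill',287,218),('cup',502,210),('board',200,280),('glass',300,300),('table',100,260),('spoon',178,168),('handle',210,170),('spat',350,140)]:
    print(n,pix(f,u,v).round(1))
```

```text
stack [517.8 297.9  73.5]
long [453.8 -24.   31.2]
small [602.5   1.5  33.2]
med [ 609.7 -289.5   32. ]
large [ 456.7 -273.8   30.7]
wok [ 534.9 -151.3   46.4]
mill [ 409.1   72.6 1025.8]
cup [ 552.3 -403.5   19.9]
board [393.4 277.6  17.4]
glass [349.6  53.4   7.5]
table [437.9 514.5  -3. ]
spoon [648.9 334.7  23.4]
handle [641.2 258.2  36.1]
spat [719.  -64.3  10.7]
```

View pics/c1.png

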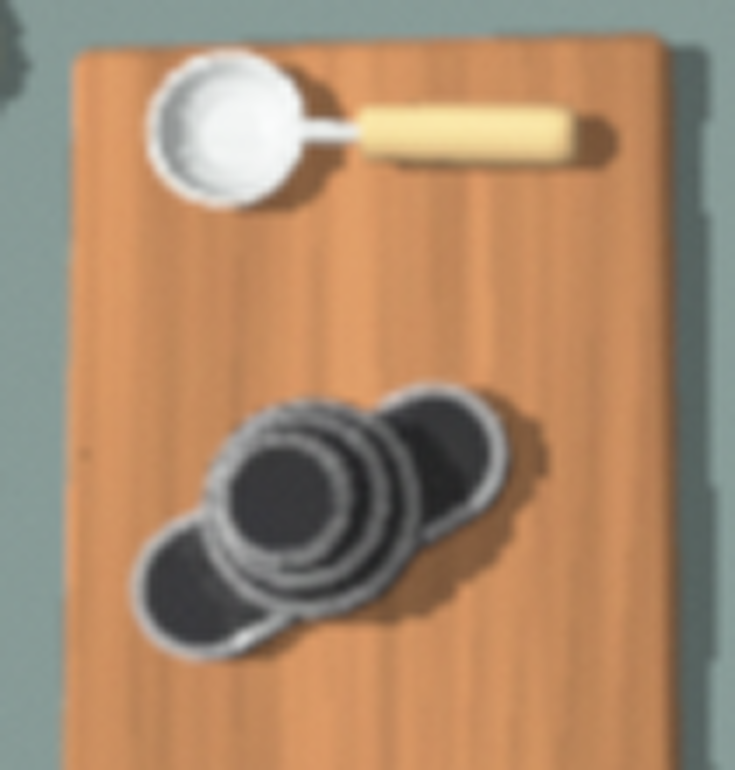

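View pics/c2.png

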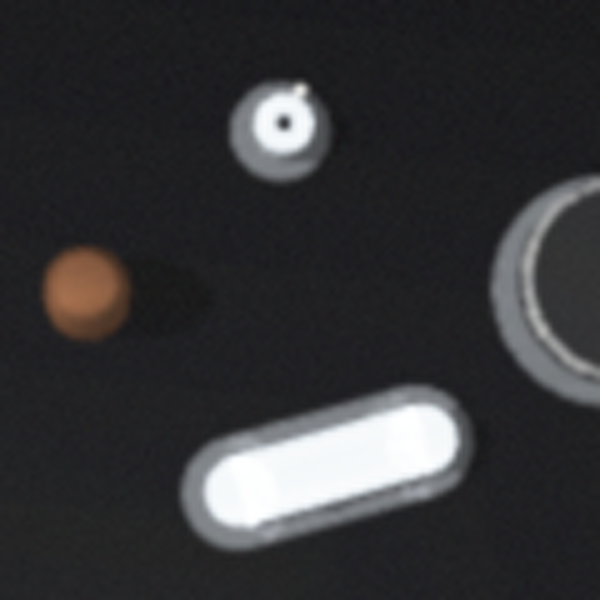

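View pics/c3.png

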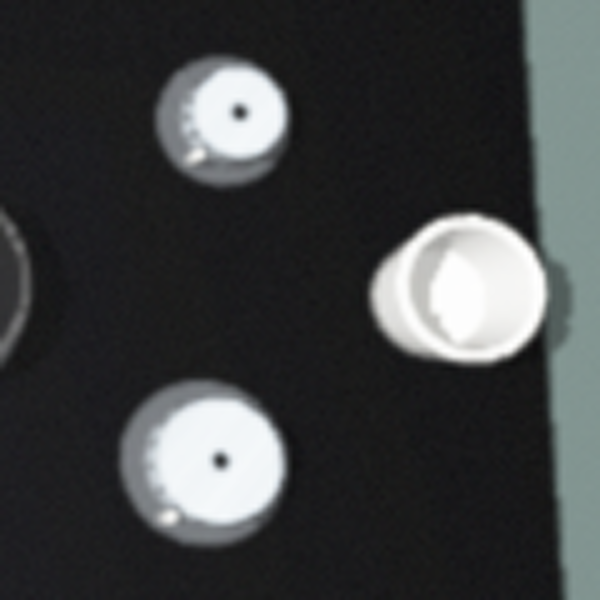

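```bash
cat > fit.py <<'E'
from h import *
from scipy.optimize import minimize
def proj(f,P):
    E=np.array(f['extrinsics']);c=(P-E[:3,3])@E[:3,:3]
    return f['cx']+f['fx']*c[:,0]/-c[:,2], f['cy']-f['fy']*c[:,1]/-c[:,2]
def outline(R,L,off):
    r=R+off;t=np.linspace(0,2*np.pi,145)[:-1]
    x=r*np.cos(t);y=r*np.sin(t)
    if L>0:
        x=x+np.sign(np.cos(t)+1e-9)*L
        s=np.linspace(-L,L,60);x=np.r_[x,s,s];y=np.r_[y,0*s+r,0*s-r]
    return x,y
def prof(f,g,p,R,L,z,off):
    x,y=outline(R,L,off);a=p[2] if len(p)>2 else 0
    P=np.c_[p[0]+x*np.cos(a)-y*np.sin(a),p[1]+x*np.sin(a)+y*np.cos(a),0*x+z]
    u,v=proj(f,P)
    return cv2.remap(g,u.astype(np.float32)[None],v.astype(np.float32)[None],cv2.INTER_LINEAR)[0]
def fit(f,p0,R,z,mode='edge',L=0,rng=8):
    g=cv2.GaussianBlur(cv2.cvtColor(f['image'],cv2.COLOR_RGB2GRAY).astype(np.float32),(0,0),.6)
    def cost(p):
        if mode=='edge': d=prof(f,g,p,R,L,z,-1.5)-prof(f,g,p,R,L,z,1.5)
        else: d=prof(f,g,p,R,L,z,-1.0)-prof(f,g,p,R,L,z,-4.5)
        return -np.mean(np.clip(d,-40,60))
    p0=np.array(p0,float)
    # coarse
    best=(1e9,None)
    al=[0] if len(p0)<3 else np.radians(np.arange(-8,9,2))
    for dx in np.arange(-rng,rng+.1,1):
        for dy in np.arange(-rng,rng+.1,1):
            for da in al:
                q=p0.copy();q[:2]+=dx,dy
                if len(q)>2:q[2]+=da
                c=cost(q)
                if c<best[0]:best=(c,q)
    q=best[1];S=np.eye(len(q))*.8
    if len(q)>2:S[2,2]=.02
    r=minimize(cost,q,method='Nelder-Mead',options=dict(initial_simplex=np.vstack([q,q+S]),xatol=.01,fatol=.001))
    o=r.x.copy()
    if len(o)>2:o[2]=np.degrees(o[2])
    return o.round(2),round(-r.fun,1)
E
python3 - <<'E'
from fit import *
T,S=load('top0'),load('side0')
a=pix(T,270+40/5+0,160+98.4)  # dummy
b=[('small',(602,1)),('med',(610,-290)),('large',(457,-274))]
R={'small':(13,23),'med':(20,30),'large':(27,37)}
for n,p in b:
    for fn,f in(('top',T),('side',S)):
        print(n,fn,'crown',*fit(f,p,R[n][0],32),'flange',*fit(f,p,R[n][1],14))
l=pix(T,270+237/5,160+490/5,32);r=pix(T,270+430/5,160+432/5,32);print(l,r)
c=(l+r)/2;d=r-l;p=(c[0],c[1],np.arctan2(d[1],d[0]))
for fn,f in(('top',T),('side',S)):
    print('long',fn,'crown',*fit(f,p,15,32,L=42),'flange',*fit(f,p,25,14,L=42))
    print('wok',fn,*fit(f,(535,-151),46,46,'ring'))
    for n,z,r in(('scap',74,21),('mcap',60,28),('lcap',46,35)):
        print(n,fn,*fit(f,(516,296) if n=='scap' else (514,294),r,z,'ring'))
    l=pix(T,145+210/7,150+585/7,32);r=pix(T,145+432/7,150+455/7,32);c=(l+r)/2;d=r-l
    print(c)
    print('longcap',fn,*fit(f,(c[0],c[1],np.arctan2(d[1],d[0])),23,32,'ring',L=42))
E
```

```text
small top crown [609.3   -5.36] 56.8 flange [608.87  -5.63] 42.9
small side crown [609.93  -5.25] 59.8 flange [610.74  -5.18] 41.1
med top crown [ 614.23 -301.03] 54.0 flange [ 613.91 -300.53] 48.5
med side crown [ 614.75 -301.02] 59.9 flange [ 614.13 -302.07] 53.6
large top crown [ 457.62 -284.28] 53.0 flange [ 457.41 -284.4 ] 50.3
large side crown [ 457.99 -285.31] 59.9 flange [ 457.51 -285.34] 55.6
[442.66900629  15.1416046   32.        ] [468.53497476 -70.68003056  32.        ]
long top crown [454.99 -24.86 -73.51] 58.6 flange [454.57 -25.15 -74.  ] 45.5
wok top [ 536.24 -156.73] 16.0
scap top [520.47 303.18] 25.7
mcap top [514.77 296.04] 17.3
lcap top [523.48 292.11] 17.8
[517.40309108 298.73944294  32.        ]
longcap top [518.43 301.44 -59.44] 33.1
long side crown [455.28 -24.55 -73.99] 58.6 flange [455.31 -24.96 -74.71] 49.1
wok side [ 537.2 -155. ] 16.8
scap side [522.3  305.44] 39.5
mcap side [514.42 283.76] 17.8
lcap side [524.32 304.32] 25.6
[517.40309108 298.73944294  32.        ]
longcap side [520.2  303.68 -59.73] 31.8
```

Run:
```python
from fit import *
T,S=load('top0'),load('side0')
for fn,f in(('top',T),('side',S)):
    for n,z,r in(('scap',74,21),('mcap',60,28),('lcap',46,35)):
        print(n,fn,*fit(f,(521,303),r,z,'ring',rng=8))
for fn,u0,v0,k in(('top',145,170,8),('side',205,135,8)):
    f=load(fn+'0');im=cv2.cvtColor(f['image'],cv2.COLOR_RGB2BGR)[v0:v0+75,u0:u0+85]
    im=cv2.resize(im,None,fx=k,fy=k,interpolation=cv2.INTER_CUBIC)
    for c,r,z,p in(((0,0,255),21,74,(521,304)),((0,255,0),28,60,(520,303)),((255,0,0),35,46,(520,303))):
        x,y=outline(r,0,0);u,v=proj(f,np.c_[p[0]+x,p[1]+y,0*x+z])
        for a,b in zip(u,v):cv2.circle(im,(int((a-u0+.5)*k),int((b-v0+.5)*k)),1,c,-1)
    cv2.imwrite(f'pics/o_{fn}.png',im)
```

```text
scap top [520.47 303.18] 25.7
mcap top [526.09 296.16] 20.6
lcap top [522.91 301.78] 14.5
scap side [522.28 305.45] 39.5
mcap side [524.74 305.19] 30.3
lcap side [524.3  304.45] 25.6
```

View pics/o_top.png

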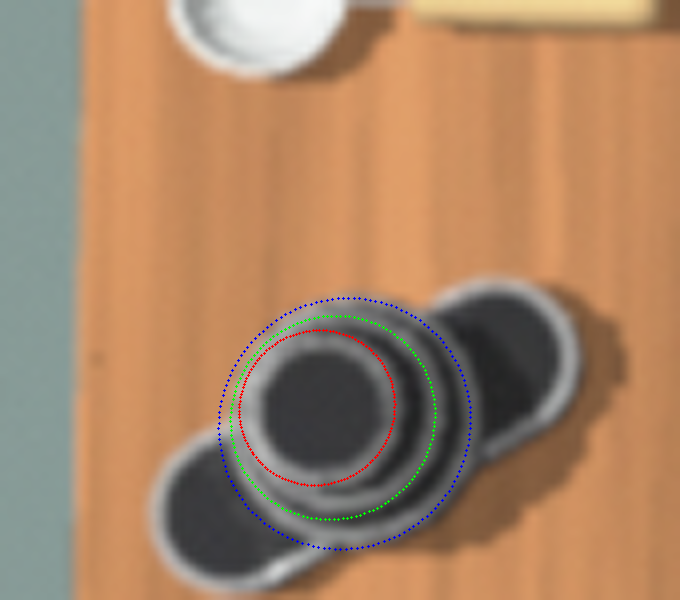

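View pics/o_side.png

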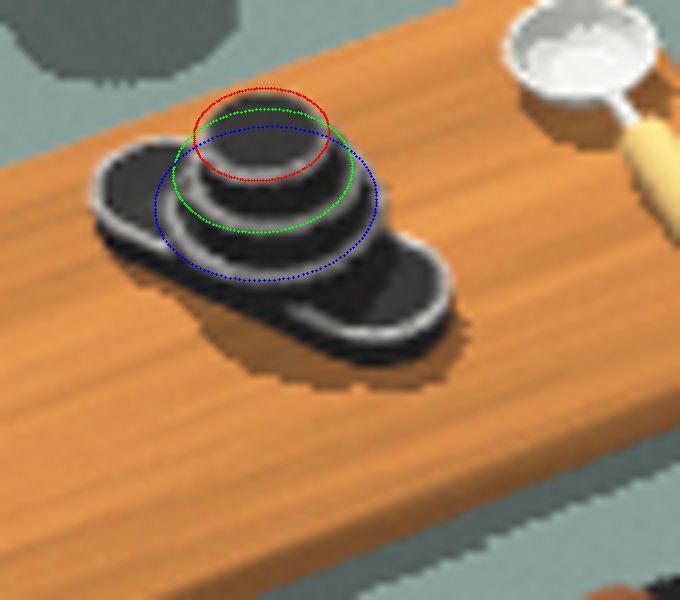

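>>> {"name": "servo_tool", "arguments": {"motion": [28,-20,-4,0,0,-0.0744,100,28,-20,-4,0,0,-0.0744,100,28,-20,-4,0,0,-0.0744,100,28,-20,-4,0,0,-0.0744,100,28,-20,-4,0,0,-0.0744,100,28,-20,-4,0,0,-0.0744,100,28,-20,-4,0,0,-0.0744,100,28,-20,-4,0,0,-0.0744,100,28,-20,-4,0,0,-0.0744,100,28,-20,-4,0,0,-0.0744,100], "newtons": 5}}

```text
time_s: 0.93
ee_pos: [448.1, 348.8, 192.4]
ee_rot: [180.0, 0.0, 30.3]
force: [0.3, 0.8, -0.6]
gripper_width: 90.7
```

>>> {"name": "servo_tool", "arguments": {"motion": [24.2,-15.2,-5,0,0,0,70,24.2,-15.2,-5,0,0,0,70,24.2,-15.2,-5,0,0,0,70,0,0,-30,0,0,0,70,0,0,-30,0,0,0,70,0,0,-26,0,0,0,70,0,0,-10,0,0,0,70,0,0,0,0,0,0,70]}}

```text
time_s: 1.6
ee_pos: [517.9, 303.6, 79.0]
ee_rot: [-180.0, 0.4, 30.5]
force: [0.2, -0.0, -0.4]
gripper_width: 63.7
```

Run:
```python
from h import *
s=sensors.state();print(s['ee_pos'],s['ee_rot'],s['gripper_width'],s['force'])
grab('side','s1');crop('s1',170,60,310,200,5,'s1c')
```

```text
[517.89903237 303.5621358   79.04319064] [-179.99273103    0.36955954   30.47867995] 63.65166124674955 [ 0.15199765 -0.01818211 -0.37460172]
```

View pics/s1c.png

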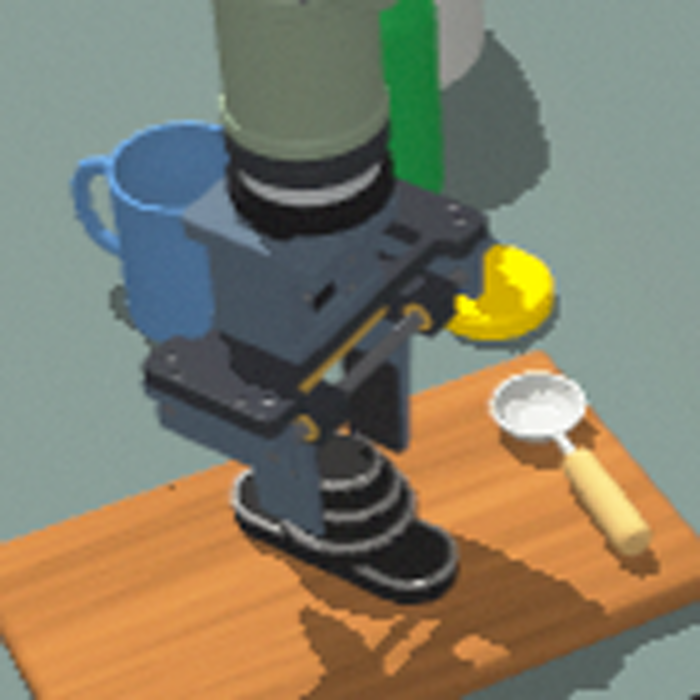

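The side view shows the fingers straddling the small cap. The tips are at about z=60, which is a touch low, so I'll raise them slightly and correct x.

>>> {"name": "servo_tool", "arguments": {"motion": [2,0,3,0,0,0,60,0,0,0,0,0,0,60]}}

```text
time_s: 1.82
ee_pos: [523.4, 305.6, 87.5]
ee_rot: [180.0, -0.3, 30.5]
force: [-0.3, -0.6, -0.3]
gripper_width: 55.4
```

>>> {"name": "servo_tool", "arguments": {"motion": [0,0,0,0,0,0,60,0,0,0,0,0,0,60,0,0,0,0,0,0,60]}}

```text
time_s: 2.07
ee_pos: [521.9, 304.9, 85.9]
ee_rot: [180.0, -0.1, 30.5]
force: [0.0, 0.1, 0.1]
gripper_width: 54.7
```

>>> {"name": "servo_tool", "arguments": {"motion": [-0.9,-1.6,-4.4,0,0,0,60,0,0,0,0,0,0,60,0,0,0,0,0,0,0,0,0,0,0,0,0,0,0,0,0,0,0,0,0]}}

```text
time_s: 2.48
ee_pos: [520.7, 303.0, 80.5]
ee_rot: [180.0, 0.0, 30.5]
force: [-0.1, 0.8, -1.3]
gripper_width: 41.7
```

Gripped at 41.7 mm, so it is the small cap. Now I'll open, turn 90° and squeeze again to centre the cap in both axes.

>>> {"name": "servo_tool", "arguments": {"motion": [0,0,0.8,0,0,0,62,0,0,0,0,0,0,62,0,0,0,0,0,-0.12,62,0,0,0,0,0,-0.12,62,0,0,0,0,0,-0.12,62,0,0,0,0,0,-0.12,62,0,0,0,0,0,-0.12,62,0,0,0,0,0,-0.12,62,0,0,0,0,0,-0.12,62,0,0,0,0,0,-0.12,62]}}

```text
time_s: 3.32
ee_pos: [520.8, 303.1, 81.5]
ee_rot: [-180.0, -0.0, -24.9]
force: [0.5, -0.3, -0.3]
gripper_width: 56.8
```

>>> {"name": "servo_tool", "arguments": {"motion": [0,0,0,0,0,-0.12,62,0,0,0,0,0,-0.12,62,0,0,0,0,0,-0.12,62,0,0,0,0,0,-0.12,62,0,0,0,0,0,-0.12,62,0,0,0,0,0,0,62,0,0,0,0,0,0,62]}}

```text
time_s: 3.9
ee_pos: [520.8, 303.0, 81.4]
ee_rot: [-180.0, -0.0, -58.7]
force: [0.8, -0.3, -0.6]
gripper_width: 56.6
```

>>> {"name": "servo_tool", "arguments": {"motion": [0,0,0,0,0,0,0,0,0,0,0,0,0,0,0,0,0,0,0,0,0,0,0,0,0,0,0,0,0,0,5,0,0,0,0,0,0,20,0,0,0,0,0,0,30,0,0,0,0,0,0,0,0,0,0,0], "newtons": 15}}

```text
time_s: 4.57
ee_pos: [523.6, 304.6, 141.9]
ee_rot: [-179.4, -0.0, -58.9]
force: [1.1, 0.3, -0.4]
gripper_width: 41.0
```

Run:
```python
from fit import *
s=sensors.state();print(s['ee_pos'],s['ee_rot'],s['gripper_width'],s['force'],s['time_s'])
grab('side','s2');crop('s2',170,60,310,200,5,'s2c')
```

```text
[523.64450675 304.64384208 141.93194059] [-1.79411433e+02 -2.21111428e-02 -5.88811422e+01] 41.031305036877704 [ 1.09895291  0.25228203 -0.4424874 ] 4.5667
```

View pics/s2c.png

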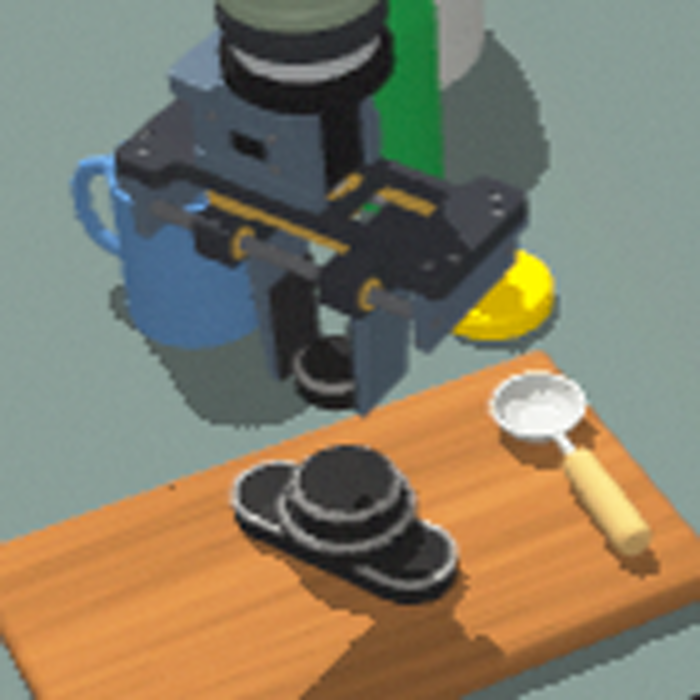

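>>> {"name": "servo_tool", "arguments": {"motion": [8.7,-31,0,0,0,0,0,8.7,-31,0,0,0,0,0,8.7,-31,0,0,0,0,0,8.7,-31,0,0,0,0,0,8.7,-31,0,0,0,0,0,8.7,-31,0,0,0,0,0,8.7,-31,0,0,0,0,0,8.7,-31,0,0,0,0,0,8.7,-31,0,0,0,0,0,8.7,-31,0,0,0,0,0]}}

```text
time_s: 5.45
ee_pos: [607.3, -8.6, 135.4]
ee_rot: [179.9, 0.1, -58.9]
force: [-0.1, 0.3, -1.6]
gripper_width: 41.6
```

>>> {"name": "servo_tool", "arguments": {"motion": [0,0,-20,0,0,0,0,0,0,-20,0,0,0,0,0,0,-15,0,0,0,0,0,0,-10,0,0,0,0,0,0,0,0,0,0,0,0,0,0,0,0,0,0,0,0,0,0,0,0,0]}}

```text
time_s: 6.03
ee_pos: [608.4, -6.8, 72.1]
ee_rot: [-179.9, -0.0, -58.9]
force: [0.2, -0.3, 0.0]
gripper_width: 41.2
```

>>> {"name": "servo_tool", "arguments": {"motion": [1.2,1.5,-8,0,0,0,0,0,0,-7,0,0,0,0,0,0,0,0,0,0,0,0,0,0,0,0,0,0,0,0,0,0,0,0,0]}}

```text
time_s: 6.45
ee_pos: [609.0, -5.4, 56.4]
ee_rot: [-180.0, -0.0, -58.9]
force: [0.3, -0.0, -1.4]
gripper_width: 41.2
```

>>> {"name": "servo_tool", "arguments": {"motion": [0.5,0,-2.5,0,0,0,0,0,0,0,0,0,0,0,0,0,0,0,0,0,0]}}

```text
time_s: 6.7
ee_pos: [609.5, -5.5, 53.8]
ee_rot: [180.0, -0.0, -58.9]
force: [-0.6, 0.3, 0.4]
gripper_width: 41.2
```

Run:
```python
from fit import *
s=sensors.state();print(s['ee_pos'],s['ee_rot'],s['gripper_width'],s['force'],s['time_s'])
grab('side','s3');crop('s3',270,170,390,290,5,'s3c')
```

```text
[609.45711277  -5.51089559  53.84809699] [ 1.79995898e+02 -3.90841434e-03 -5.89009226e+01] 41.15042702121649 [-0.64077831  0.25767787  0.37496262] 6.7
```

View pics/s3c.png

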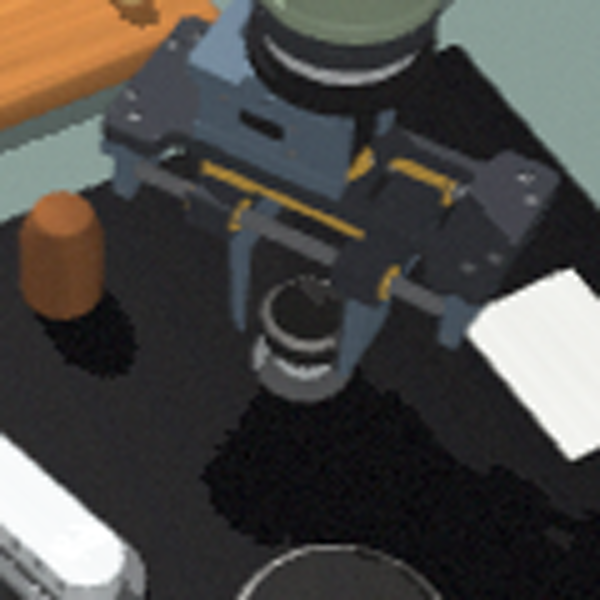

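The cap is centred over the small burner, nearly in contact. Lower a little more and release.

>>> {"name": "servo_tool", "arguments": {"motion": [0,0,-0.8,0,0,0,0,0,0,0,0,0,0,0,0,0,0,0,0,0,60,0,0,0,0,0,0,60,0,0,0,0,0,0,60,0,0,15,0,0,0,60,0,0,30,0,0,0,60,0,0,30,0,0,0,80]}}

```text
time_s: 7.42
ee_pos: [608.5, -5.5, 127.7]
ee_rot: [179.8, 0.1, -58.9]
force: [0.6, 1.4, 0.0]
gripper_width: 58.9
```

>>> {"name": "servo_tool", "arguments": {"motion": [-8.7,31,3,0,0,0,85,-8.7,31,3,0,0,0,85,-8.7,31,3,0,0,0,85,-8.7,31,0,0,0,0,85,-8.7,31,0,0,0,0,85,-8.7,31,0,0,0,0,85,-8.7,31,0,0,0,0,85]}}

```text
time_s: 8.0
ee_pos: [547.9, 212.9, 137.2]
ee_rot: [-180.0, -0.0, -58.9]
force: [0.4, -0.5, -0.5]
gripper_width: 77.8
```

Run:
```python
from fit import *
s=sensors.state();print(s['ee_pos'],s['ee_rot'],s['gripper_width'],s['force'],s['time_s'])
for n in('top','side'):
    f=grab(n,n+'4')
    print(n,'small',fit(f,(609.5,-5.3),21,46,'ring',rng=5),'mcap',fit(f,(521,303),28,60,'ring'),'lcap',fit(f,(521,303),35,46,'ring'),'long',fit(f,(519,302,np.radians(-59.5)),23,32,'ring',L=42,rng=5))
crop('top4',295,155,365,215,8,'t4c')
crop('side4',295,205,365,265,8,'s4c')
```

```text
[547.92355544 212.91444041 137.17156452] [-1.79988501e+02 -6.67523059e-03 -5.89081271e+01] 77.76506515148729 [ 0.44057847 -0.49058283 -0.46608615] 8.0
top small (array([608.61,  -4.57]), np.float64(10.7)) mcap (array([511.4 , 310.17]), np.float64(14.0)) lcap (array([528.86, 287.48]), np.float64(11.8)) long (array([519.08, 303.86, -62.  ]), np.float64(15.1))
side small (array([611.67,  -3.26]), np.float64(15.3)) mcap (array([525.28, 303.93]), np.float64(30.2)) lcap (array([524.29, 304.46]), np.float64(27.7)) long (array([520.26, 303.74, -59.86]), np.float64(33.0))
```

View pics/t4c.png

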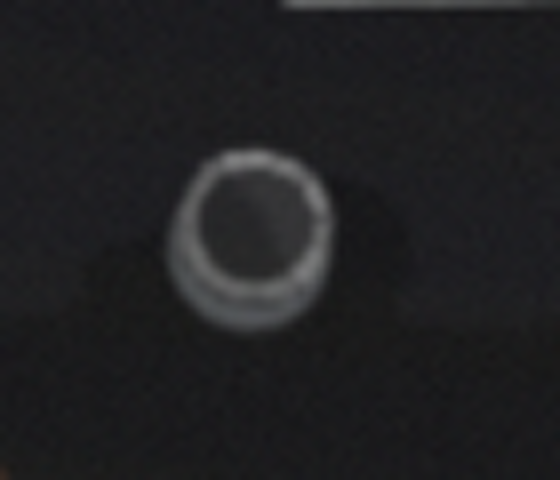

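View pics/s4c.png

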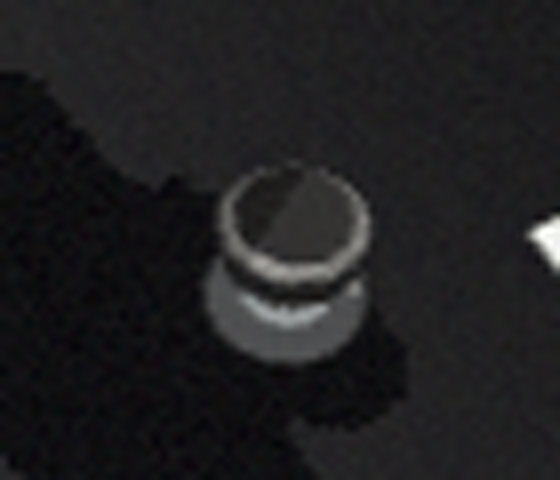

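View pics/top4.png

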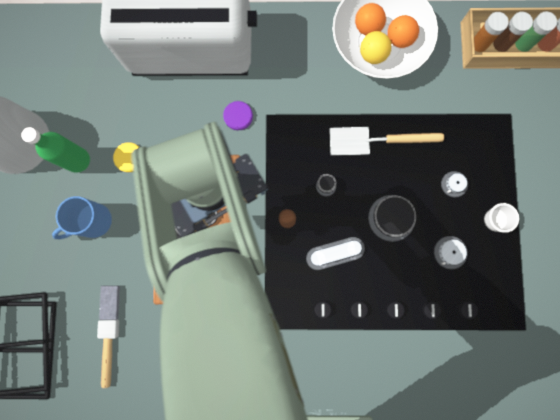

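The small cap sits concentric on its burner in both views (top crop (255,225), side crop (295,222)). Next is the medium cap.

>>> {"name": "servo_tool", "arguments": {"motion": [-8.3,29.7,0,0,0,0,82,-8.3,29.7,0,0,0,0,82,-8.3,29.7,0,0,0,0,82,0,0,-20,0,0,0,82,0,0,-20,0,0,0,82,0,0,-14,0,0,0,82,0,0,0,0,0,0,82,0,0,0,0,0,0,82,0,0,0,0,0,0,82]}}

```text
time_s: 8.85
ee_pos: [524.5, 300.5, 83.9]
ee_rot: [-179.9, -0.0, -58.9]
force: [-0.1, -0.1, -0.3]
gripper_width: 74.9
```

>>> {"name": "servo_tool", "arguments": {"motion": [-1.5,1.5,-9,0,0,0,82,0,0,-7,0,0,0,82,0,0,0,0,0,0,82,0,0,0,0,0,0,82,0,0,0,0,0,0,82], "newtons": 5}}

```text
time_s: 9.27
ee_pos: [522.3, 302.1, 67.2]
ee_rot: [-180.0, -0.0, -58.9]
force: [0.8, 0.1, 0.6]
gripper_width: 74.9
```

Close, reopen, then turn +90°.

>>> {"name": "servo_tool", "arguments": {"motion": [0,0,0.3,0,0,0,0,0,0,0,0,0,0,0,0,0,0,0,0,0,0,0,0,0,0,0,0,0,0,0,0,0,0,0,82,0,0,0,0,0,0,82,0,0,0,0,0,0.12,82,0,0,0,0,0,0.12,82,0,0,0,0,0,0.12,82,0,0,0,0,0,0.12,82]}}

```text
time_s: 10.1
ee_pos: [522.1, 302.1, 67.4]
ee_rot: [180.0, -0.0, -31.1]
force: [-1.7, -0.3, -0.6]
gripper_width: 74.7
```

>>> {"name": "servo_tool", "arguments": {"motion": [0,0,0,0,0,0.12,82,0,0,0,0,0,0.12,82,0,0,0,0,0,0.12,82,0,0,0,0,0,0.12,82,0,0,0,0,0,0.12,82,0,0,0,0,0,0.12,82,0,0,0,0,0,0.12,82,0,0,0,0,0,0.12,82,0,0,0,0,0,0.12,82,0,0,0,0,0,0,82]}}

```text
time_s: 10.93
ee_pos: [522.1, 302.1, 67.3]
ee_rot: [180.0, 0.0, 30.6]
force: [0.9, -0.1, -0.9]
gripper_width: 74.6
```

>>> {"name": "servo_tool", "arguments": {"motion": [0,0,0,0,0,0,82,0,0,0,0,0,0,0,0,0,0,0,0,0,0,0,0,0,0,0,0,0,0,0,0,0,0,0,0,0,0,0,0,0,0,0], "newtons": 20}}

```text
time_s: 11.43
ee_pos: [522.1, 302.1, 67.4]
ee_rot: [-180.0, 0.0, 30.4]
force: [0.1, -0.6, 0.1]
gripper_width: 55.1
```

>>> {"name": "servo_tool", "arguments": {"motion": [0,0,6,0,0,0,0,0,0,20,0,0,0,0,0,0,30,0,0,0,0,0,0,20,0,0,0,0,4.6,-30.2,0,0,0,0,0,4.6,-30.2,0,0,0,0,0,4.6,-30.2,0,0,0,0,0,4.6,-30.2,0,0,0,0,0,4.6,-30.2,0,0,0,0,0,4.6,-30.2,0,0,0,0,0]}}

```text
time_s: 12.27
ee_pos: [549.6, 119.5, 143.6]
ee_rot: [180.0, -0.0, 30.5]
force: [0.4, -0.3, -3.0]
gripper_width: 54.8
```

>>> {"name": "servo_tool", "arguments": {"motion": [4.6,-30.2,0,0,0,0,0,4.6,-30.2,0,0,0,0,0,4.6,-30.2,0,0,0,0,0,4.6,-30.2,0,0,0,0,0,4.6,-30.2,0,0,0,0,0,4.6,-30.2,0,0,0,0,0,4.6,-30.2,0,0,0,0,0,4.6,-30.2,0,0,0,0,0,4.6,-30.2,0,0,0,0,0,4.6,-30.2,0,0,0,0,0]}}

```text
time_s: 13.1
ee_pos: [595.6, -182.6, 143.5]
ee_rot: [-180.0, 0.0, 30.5]
force: [-0.3, 0.4, -2.1]
gripper_width: 54.9
```

>>> {"name": "servo_tool", "arguments": {"motion": [4.6,-30.2,0,0,0,0,0,4.6,-30.2,0,0,0,0,0,4.6,-30.2,-5,0,0,0,0,4.6,-30.2,-10,0,0,0,0,0,0,-15,0,0,0,0,0,0,-15,0,0,0,0,0,0,-10,0,0,0,0,0,0,0,0,0,0,0,0,0,0,0,0,0,0,0,0,0,0,0,0,0]}}

```text
time_s: 13.93
ee_pos: [614.8, -301.7, 89.4]
ee_rot: [179.9, -0.1, 30.5]
force: [-0.1, -1.3, -1.6]
gripper_width: 54.9
```

>>> {"name": "servo_tool", "arguments": {"motion": [0,0.5,-15,0,0,0,0,0,0,-12,0,0,0,0,0,0,-5,0,0,0,0,0,0,0,0,0,0,0,0,0,0,0,0,0,0,0,0,0,0,0,0,0]}}

```text
time_s: 14.43
ee_pos: [614.6, -301.6, 57.1]
ee_rot: [179.9, -0.0, 30.5]
force: [0.7, -0.4, -1.5]
gripper_width: 54.6
```

>>> {"name": "servo_tool", "arguments": {"motion": [0,0.5,-3.2,0,0,0,0,0,0,0,0,0,0,0,0,0,0,0,0,0,0,0,0,0,0,0,0,0]}}

```text
time_s: 14.77
ee_pos: [614.3, -300.9, 53.4]
ee_rot: [180.0, -0.0, 30.5]
force: [0.8, 0.8, -2.2]
gripper_width: 54.7
```

Run:
```python
from fit import *
grab('side','s5');crop('s5',340,280,480,400,5,'s5c')
```

```text
(no output)
```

View pics/s5c.png

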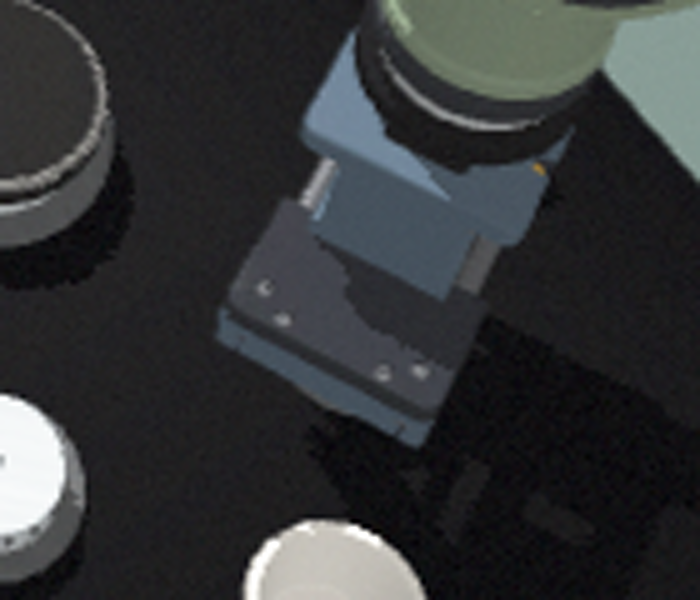

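The gripper hides the cap here. Lower slightly, release and retreat.

>>> {"name": "servo_tool", "arguments": {"motion": [0,0,-0.8,0,0,0,0,0,0,0,0,0,0,0,0,0,0,0,0,0,0,0,0,0,0,0,0,82,0,0,0,0,0,0,82,0,0,0,0,0,0,82,0,0,15,0,0,0,82,0,0,30,0,0,0,82,0,0,35,0,0,0,90]}}

```text
time_s: 15.57
ee_pos: [612.8, -300.2, 130.3]
ee_rot: [-179.7, 0.2, 30.5]
force: [1.4, -0.5, -0.6]
gripper_width: 78.9
```

>>> {"name": "servo_tool", "arguments": {"motion": [-4.6,30.2,3,0,0,0,100,-4.6,30.2,3,0,0,0,100,-4.6,30.2,3,0,0,0,100,-4.6,30.2,0,0,0,0,100,-4.6,30.2,0,0,0,0,100,-4.6,30.2,0,0,0,0,100,-4.6,30.2,0,0,0,0,100,-4.6,30.2,0,0,0,0,100,-4.6,30.2,0,0,0,0,100,-4.6,30.2,0,0,0,0,100]}}

```text
time_s: 16.4
ee_pos: [567.8, 2.5, 141.2]
ee_rot: [-180.0, -0.0, 30.5]
force: [1.0, 0.4, -0.6]
gripper_width: 91.1
```

Run:
```python
from fit import *
s=sensors.state();print(s['ee_pos'],s['ee_rot'],s['gripper_width'],s['force'],s['time_s'])
for n in('top','side'):
    f=grab(n,n+'6')
    print(n,'small',fit(f,(609.5,-5.3),21,46,'ring',rng=5),'med',fit(f,(614,-301),28,46,'ring',rng=5),'lcap',fit(f,(521,303),35,46,'ring',rng=6),'long',fit(f,(519,302,np.radians(-59.5)),23,32,'ring',L=42,rng=5))
crop('top6',420,150,490,210,8,'t6c')
crop('side6',375,315,445,375,8,'s6c')
```

```text
[567.80844584   2.47725311 141.16434063] [-1.79999808e+02 -1.07763062e-02  3.04682127e+01] 91.11389510765389 [ 1.00268942  0.41308646 -0.61375909] 16.4
top small (array([595.87,  -6.62]), np.float64(13.3)) med (array([ 614.08, -301.99]), np.float64(10.6)) lcap (array([522.84, 300.6 ]), np.float64(27.9)) long (array([518.47, 301.53, -59.25]), np.float64(37.3))
side small (array([612.26,  -4.07]), np.float64(14.8)) med (array([ 614.97, -300.64]), np.float64(18.5)) lcap (array([524.09, 303.79]), np.float64(30.8)) long (array([520.19, 303.76, -59.65]), np.float64(33.9))
```

View pics/t6c.png

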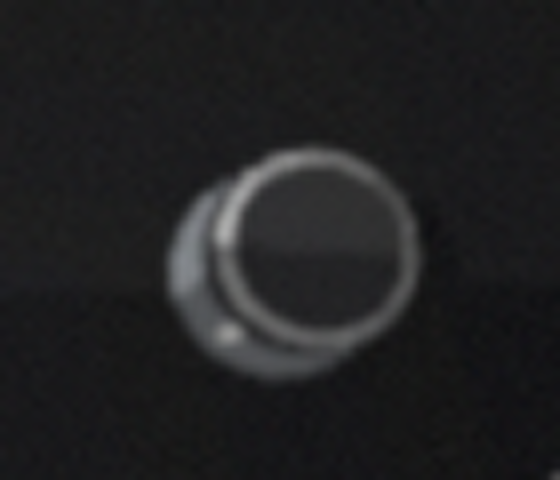

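View pics/s6c.png

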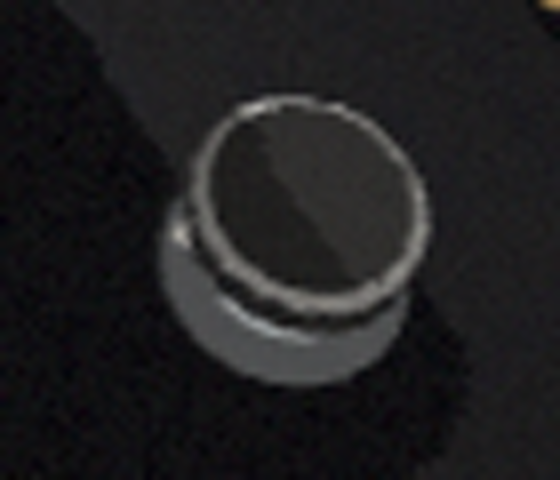

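View pics/top6.png

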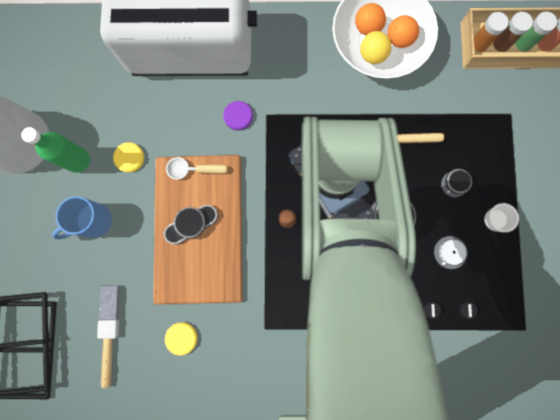

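The medium cap is within about 1 mm of its burner in both views. Now the large cap.

>>> {"name": "servo_tool", "arguments": {"motion": [-4.5,29.9,-1,0,0,0,100,-4.5,29.9,-1,0,0,0,100,-4.5,29.9,-1,0,0,0,100,-4.5,29.9,-1,0,0,0,100,-4.5,29.9,-1,0,0,0,100,-4.5,29.9,-1,0,0,0,100,-4.5,29.9,-1,0,0,0,100,-4.5,29.9,-1,0,0,0,100,-4.5,29.9,-1,0,0,0,100,-4.5,29.9,-1,0,0,0,100]}}

```text
time_s: 17.33
ee_pos: [523.3, 300.9, 131.1]
ee_rot: [180.0, -0.0, 30.5]
force: [0.5, -0.4, 0.2]
gripper_width: 91.3
```

>>> {"name": "servo_tool", "arguments": {"motion": [0,0,-20,0,0,0,100,0,0,-20,0,0,0,100,0,0,-10,0,0,0,100,0,0,0,0,0,0,100,0,0,0,0,0,0,100,0,0,0,0,0,0,100,0,0,0,0,0,0,100]}}

```text
time_s: 17.92
ee_pos: [524.2, 300.1, 82.6]
ee_rot: [180.0, -0.1, 30.4]
force: [-1.2, 0.1, -0.4]
gripper_width: 91.1
```

>>> {"name": "servo_tool", "arguments": {"motion": [-1.5,1.4,-15,0,0,0,100,0,0,-10,0,0,0,100,0,0,-3.5,0,0,0,100,0,0,0,0,0,0,100,0,0,0,0,0,0,100,0,0,0,0,0,0,100], "newtons": 5}}

```text
time_s: 18.42
ee_pos: [522.1, 301.7, 53.4]
ee_rot: [180.0, -0.1, 30.5]
force: [0.4, -0.9, 0.2]
gripper_width: 91.2
```

Run:
```python
from fit import *
grab('side','s7');crop('s7',170,80,310,200,5,'s7c')
```

```text
(no output)
```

View pics/s7c.png

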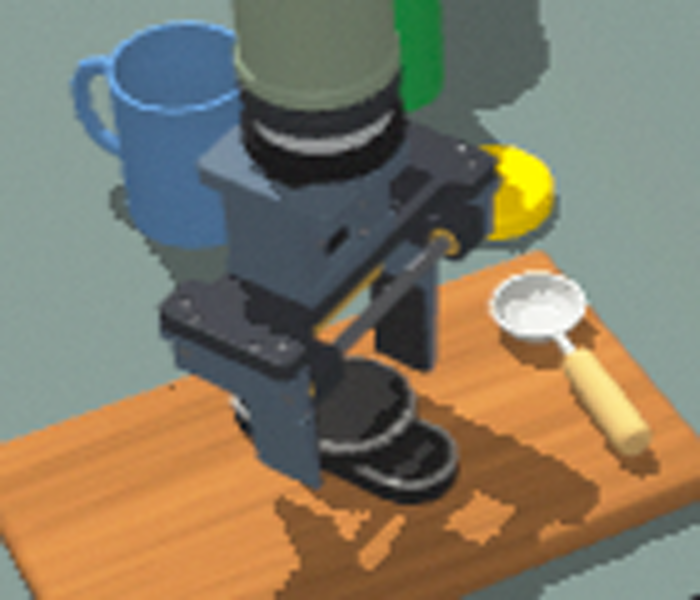

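The fingers straddle the large cap. Squeeze, open, turn −90° and squeeze again.

>>> {"name": "servo_tool", "arguments": {"motion": [0,0,0,0,0,0,0,0,0,0,0,0,0,0,0,0,0,0,0,0,0,0,0,0.3,0,0,0,0,0,0,0,0,0,0,100,0,0,0,0,0,0,100,0,0,0,0,0,-0.12,100,0,0,0,0,0,-0.12,100,0,0,0,0,0,-0.12,100,0,0,0,0,0,-0.12,100]}}

```text
time_s: 19.3
ee_pos: [521.7, 301.5, 53.2]
ee_rot: [-180.0, -0.0, 2.6]
force: [-0.1, 1.1, -0.1]
gripper_width: 91.3
```

>>> {"name": "servo_tool", "arguments": {"motion": [0,0,0,0,0,-0.12,100,0,0,0,0,0,-0.12,100,0,0,0,0,0,-0.12,100,0,0,0,0,0,-0.12,100,0,0,0,0,0,-0.12,100,0,0,0,0,0,-0.12,100,0,0,0,0,0,-0.12,100,0,0,0,0,0,-0.12,100,0,0,0,0,0,-0.12,100,0,0,0,0,0,0,100]}}

```text
time_s: 20.13
ee_pos: [521.7, 301.5, 53.2]
ee_rot: [-180.0, -0.0, -59.0]
force: [-0.5, -0.3, -0.2]
gripper_width: 91.3
```

>>> {"name": "servo_tool", "arguments": {"motion": [0,0,0,0,0,0,100,0,0,0,0,0,0,0,0,0,0,0,0,0,0,0,0,0,0,0,0,0,0,0,0,0,0,0,0,0,0,0,0,0,0,0], "newtons": 25}}

```text
time_s: 20.63
ee_pos: [521.7, 301.5, 53.2]
ee_rot: [180.0, -0.0, -58.9]
force: [-0.0, 0.4, 0.5]
gripper_width: 69.0
```

>>> {"name": "servo_tool", "arguments": {"motion": [0,0,6,0,0,0,0,0,0,20,0,0,0,0,0,0,30,0,0,0,0,0,0,30,0,0,0,0,-3.2,-29.3,0,0,0,0,0,-3.2,-29.3,0,0,0,0,0,-3.2,-29.3,0,0,0,0,0,-3.2,-29.3,0,0,0,0,0,-3.2,-29.3,0,0,0,0,0,-3.2,-29.3,0,0,0,0,0]}}

```text
time_s: 21.47
ee_pos: [501.7, 124.4, 139.3]
ee_rot: [180.0, 0.0, -58.9]
force: [-0.6, -0.3, -2.3]
gripper_width: 69.1
```

>>> {"name": "servo_tool", "arguments": {"motion": [-3.2,-29.3,0,0,0,0,0,-3.2,-29.3,0,0,0,0,0,-3.2,-29.3,0,0,0,0,0,-3.2,-29.3,0,0,0,0,0,-3.2,-29.3,0,0,0,0,0,-3.2,-29.3,0,0,0,0,0,-3.2,-29.3,0,0,0,0,0,-3.2,-29.3,0,0,0,0,0,-3.2,-29.3,0,0,0,0,0,-3.2,-29.3,0,0,0,0,0]}}

```text
time_s: 22.3
ee_pos: [469.8, -168.6, 139.3]
ee_rot: [180.0, 0.0, -58.9]
force: [0.1, 0.1, -1.9]
gripper_width: 69.0
```

>>> {"name": "servo_tool", "arguments": {"motion": [-3.2,-29.3,0,0,0,0,0,-3.2,-29.3,0,0,0,0,0,-3.2,-29.3,0,0,0,0,0,-3.2,-29.3,-5,0,0,0,0,0,0,-15,0,0,0,0,0,0,-20,0,0,0,0,0,0,-15,0,0,0,0,0,0,0,0,0,0,0,0,0,0,0,0,0,0,0,0,0,0,0,0,0]}}

```text
time_s: 23.13
ee_pos: [458.3, -284.7, 85.1]
ee_rot: [-180.0, -0.1, -58.9]
force: [-0.4, 0.1, -1.8]
gripper_width: 68.9
```

>>> {"name": "servo_tool", "arguments": {"motion": [-0.6,0,-15,0,0,0,0,0,0,-10,0,0,0,0,0,0,-4,0,0,0,0,0,0,0,0,0,0,0,0,0,0,0,0,0,0,0,0,0,0,0,0,0]}}

```text
time_s: 23.63
ee_pos: [457.5, -284.7, 55.8]
ee_rot: [-180.0, -0.1, -58.9]
force: [-0.0, -1.6, -3.1]
gripper_width: 69.5
```

>>> {"name": "servo_tool", "arguments": {"motion": [0.2,0,-2,0,0,0,0,0,0,-0.8,0,0,0,0,0,0,0,0,0,0,0,0,0,0,0,0,0,0]}}

```text
time_s: 23.97
ee_pos: [457.7, -284.8, 53.1]
ee_rot: [-180.0, -0.1, -58.9]
force: [0.4, 0.4, 4.1]
gripper_width: 69.1
```

>>> {"name": "servo_tool", "arguments": {"motion": [0,0,0,0,0,0,100,0,0,0,0,0,0,100,0,0,0,0,0,0,100,0,0,0,0,0,0,100,0,0,15,0,0,0,100,0,0,30,0,0,0,100,0,0,35,0,0,0,90]}}

```text
time_s: 24.55
ee_pos: [455.9, -283.6, 131.3]
ee_rot: [179.9, 0.3, -58.9]
force: [0.8, -0.4, 0.5]
gripper_width: 87.0
```

>>> {"name": "servo_tool", "arguments": {"motion": [3.2,30.2,3,0,0,0.12,80,3.2,30.2,3,0,0,0.12,80,3.2,30.2,3,0,0,0.12,80,3.2,30.2,0,0,0,0.12,80,3.2,30.2,0,0,0,0.12,80,3.2,30.2,0,0,0,0.12,80,3.2,30.2,0,0,0,0.12,80,3.2,30.2,0,0,0,0.12,80,3.2,30.2,0,0,0,0.12,80,3.2,30.2,0,0,0,0.12,80]}}

```text
time_s: 25.38
ee_pos: [489.1, 19.0, 141.3]
ee_rot: [180.0, -0.0, 10.2]
force: [-0.8, -1.1, 1.0]
gripper_width: 73.2
```

Run:
```python
from fit import *
s=sensors.state();print(s['ee_pos'],s['ee_rot'],s['gripper_width'],s['force'],s['time_s'])
for n in('top','side'):
    f=grab(n,n+'8')
    print(n,'large',fit(f,(457.7,-284.8),35,46,'ring',rng=5),'med',fit(f,(614,-301),28,46,'ring',rng=5),'long',fit(f,(519,302,np.radians(-59.5)),23,32,'ring',L=42,rng=5))
crop('top8',150,190,230,250,8,'t8c')
crop('side8',300,340,380,400,8,'s8c')
```

```text
[489.11250736  18.98030527 141.32186958] [ 1.79996621e+02 -4.45353352e-03  1.01961553e+01] 73.18821565611358 [-0.76032209 -1.06988333  0.99223282] 25.3833
top large (array([ 456.97, -277.56]), np.float64(12.2)) med (array([ 615.08, -302.25]), np.float64(12.7)) long (array([518.5 , 301.5 , -59.18]), np.float64(51.6))
side large (array([ 458.6 , -284.29]), np.float64(20.9)) med (array([ 615.51, -300.9 ]), np.float64(20.8)) long (array([520.48, 302.97, -59.38]), np.float64(29.6))
```

View pics/t8c.png

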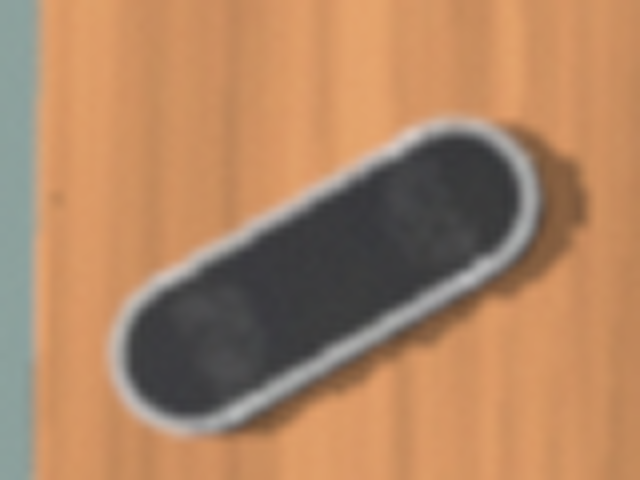

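View pics/s8c.png

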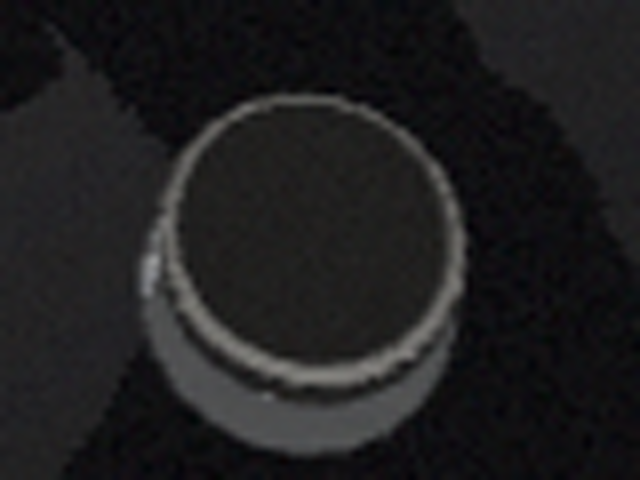

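View pics/side8.png

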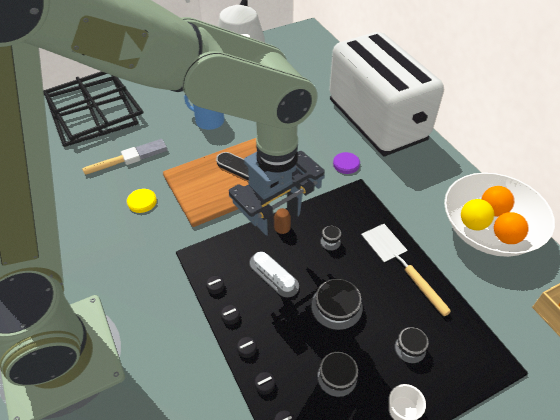

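The large cap is well centred in the side view. Now the long cap at about (518.8, 301.5), −59.3°, so the jaw yaw is 30.7°.

>>> {"name": "servo_tool", "arguments": {"motion": [3.3,31.3,-1,0,0,0.0398,75,3.3,31.3,-1,0,0,0.0398,75,3.3,31.3,-1,0,0,0.0398,75,3.3,31.3,-1,0,0,0.0398,75,3.3,31.3,-1,0,0,0.0398,75,3.3,31.3,-1,0,0,0.0398,75,3.3,31.3,-1,0,0,0.0398,75,3.3,31.3,-1,0,0,0.0398,75,3.3,31.3,-1,0,0,0.0398,75]}}

```text
time_s: 26.23
ee_pos: [519.3, 299.7, 132.1]
ee_rot: [180.0, 0.0, 30.4]
force: [0.8, 0.1, -0.6]
gripper_width: 68.6
```

>>> {"name": "servo_tool", "arguments": {"motion": [0,0,-20,0,0,0,75,0,0,-25,0,0,0,75,0,0,-20,0,0,0,75,0,0,-5,0,0,0,75,0,0,0,0,0,0,75,0,0,0,0,0,0,75,0,0,0,0,0,0,75,0,0,0,0,0,0,75]}}

```text
time_s: 26.9
ee_pos: [520.0, 299.4, 63.9]
ee_rot: [180.0, -0.2, 30.3]
force: [1.0, 0.5, -0.0]
gripper_width: 68.4
```

>>> {"name": "servo_tool", "arguments": {"motion": [-1.2,2,-12,0,0,0.005,75,0,0,-8,0,0,0,75,0,0,-4,0,0,0,75,0,0,0,0,0,0,75,0,0,0,0,0,0,75,0,0,0,0,0,0,75]}}

```text
time_s: 27.4
ee_pos: [518.0, 301.3, 38.8]
ee_rot: [180.0, -0.0, 30.7]
force: [0.2, 0.2, -0.1]
gripper_width: 68.5
```

>>> {"name": "servo_tool", "arguments": {"motion": [0.2,0,-0.5,0,0,0,75,0,0,0,0,0,0,75,0,0,0,0,0,0,0,0,0,0,0,0,0,0,0,0,0,0,0,0,0,0,0,0,0,0,0,0,0,0,0,0,0,0,0], "newtons": 30}}

```text
time_s: 27.98
ee_pos: [518.0, 301.2, 37.9]
ee_rot: [180.0, -0.0, 30.7]
force: [0.1, 0.6, 0.8]
gripper_width: 45.9
```

>>> {"name": "servo_tool", "arguments": {"motion": [0,0,6,0,0,0,0,0,0,20,0,0,0,0,0,0,30,0,0,0,0,0,0,32,0,0,0,0,-5.2,-27.2,0,0,0,-0.0214,0,-5.2,-27.2,0,0,0,-0.0214,0,-5.2,-27.2,0,0,0,-0.0214,0,-5.2,-27.2,0,0,0,-0.0214,0,-5.2,-27.2,0,0,0,-0.0214,0,-5.2,-27.2,0,0,0,-0.0214,0]}}

```text
time_s: 28.82
ee_pos: [486.0, 136.8, 126.0]
ee_rot: [-180.0, 0.0, 23.3]
force: [1.0, 0.1, -1.2]
gripper_width: 45.7
```

>>> {"name": "servo_tool", "arguments": {"motion": [-5.2,-27.2,0,0,0,-0.0214,0,-5.2,-27.2,0,0,0,-0.0214,0,-5.2,-27.2,0,0,0,-0.0214,0,-5.2,-27.2,0,0,0,-0.0214,0,-5.2,-27.2,0,0,0,-0.0214,0,-5.2,-27.2,0,0,0,-0.0214,0,0,0,-15,0,0,0,0,0,0,-15,0,0,0,0,0,0,0,0,0,0,0,0,0,0,0,0,0,0]}}

```text
time_s: 29.65
ee_pos: [454.9, -25.2, 95.6]
ee_rot: [-180.0, 0.1, 15.9]
force: [0.2, 0.8, -2.1]
gripper_width: 45.9
```

>>> {"name": "servo_tool", "arguments": {"motion": [0,0,-8,0,0,0,0,0,0,0,0,0,0,0,0,0,0,0,0,0,0,0,0,0,0,0,0,0,0,0,0,0,0,0,0]}}

```text
time_s: 30.07
ee_pos: [455.8, -25.0, 88.2]
ee_rot: [180.0, -0.0, 16.0]
force: [-0.4, -0.5, -2.9]
gripper_width: 45.8
```

Run:
```python
from fit import *
grab('side','s9');crop('s9',200,200,340,320,5,'s9c')
```

```text
(no output)
```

View pics/s9c.png

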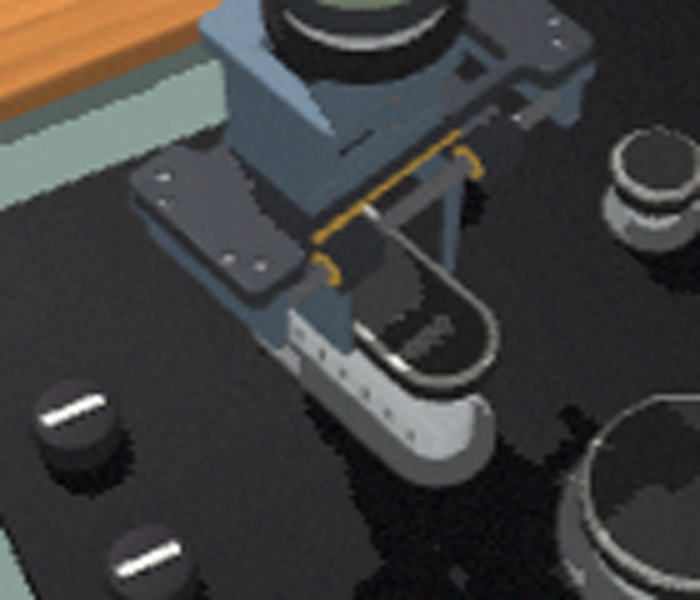

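>>> {"name": "servo_tool", "arguments": {"motion": [-0.7,0.1,-15,0,0,0,0,0,0,-12,0,0,0,0,0,0,-6,0,0,0,0,0,0,0,0,0,0,0,0,0,0,0,0,0,0,0,0,0,0,0,0,0,0,0,0,0,0,0,0]}}

```text
time_s: 30.7
ee_pos: [455.4, -25.1, 55.5]
ee_rot: [180.0, -0.1, 15.9]
force: [-0.8, -0.7, -2.4]
gripper_width: 45.9
```

>>> {"name": "servo_tool", "arguments": {"motion": [-0.1,0.2,-3,0,0,0,0,0,0,-0.8,0,0,0,0,0,0,0,0,0,0,0,0,0,0,0,0,0,0]}}

```text
time_s: 31.03
ee_pos: [455.4, -24.9, 51.9]
ee_rot: [180.0, -0.1, 15.9]
force: [-1.4, 0.5, 5.7]
gripper_width: 45.8
```

>>> {"name": "servo_tool", "arguments": {"motion": [0,0,0,0,0,0,70,0,0,0,0,0,0,70,0,0,0,0,0,0,70,0,0,0,0,0,0,70,0,0,15,0,0,0,70,0,0,30,0,0,0,70,0,0,35,0,0,0,70]}}

```text
time_s: 31.62
ee_pos: [453.1, -24.8, 130.4]
ee_rot: [-179.9, 0.3, 16.0]
force: [1.0, -0.8, 0.3]
gripper_width: 63.8
```

>>> {"name": "servo_tool", "arguments": {"motion": [3,35,10,0,0,0,70,3,35,10,0,0,0,70,3,35,10,0,0,0,70,3,35,10,0,0,0,70,3,35,10,0,0,0,70,3,35,10,0,0,0,70,3,35,0,0,0,0,70,3,35,0,0,0,0,70,3,35,0,0,0,0,70,3,35,0,0,0,0,70]}}

```text
time_s: 32.45
ee_pos: [484.5, 326.9, 190.9]
ee_rot: [180.0, 0.0, 16.0]
force: [0.2, -0.6, -0.0]
gripper_width: 63.8
```

Run:
```python
from fit import *
s=sensors.state();print(s['ee_pos'],s['time_s'])
for n in('top','side'):
    f=grab(n,n+'10')
    print(n,'small',fit(f,(609.5,-5.3),21,46,'ring',rng=5),'large',fit(f,(457.7,-284.8),35,46,'ring',rng=5),'med',fit(f,(614,-301),28,46,'ring',rng=5),'long',fit(f,(455,-25,np.radians(-74)),23,46,'ring',L=42,rng=5),'wok',fit(f,(536,-156),46,46,'ring',rng=5))
    im=cv2.cvtColor(f['image'],cv2.COLOR_RGB2BGR)
crop('top10',290,160,490,290,4,'t10c')
crop('side10',230,210,460,400,3,'s10c')
```

```text
[484.45924432 326.85705326 190.87075058] 32.45
top small (array([609.71,  -6.44]), np.float64(14.8)) large (array([ 458.16, -285.86]), np.float64(14.0)) med (array([ 615.08, -302.15]), np.float64(12.9)) long (array([455.96, -25.44, -73.82]), np.float64(32.6)) wok (array([ 535.53, -155.95]), np.float64(12.8))
side small (array([612.35,  -3.79]), np.float64(14.5)) large (array([ 458.7, -284.8]), np.float64(21.0)) med (array([ 615.51, -300.91]), np.float64(20.9)) long (array([456.74, -24.21, -74.25]), np.float64(41.2)) wok (array([ 537.14, -153.57]), np.float64(12.5))
```

View pics/t10c.png

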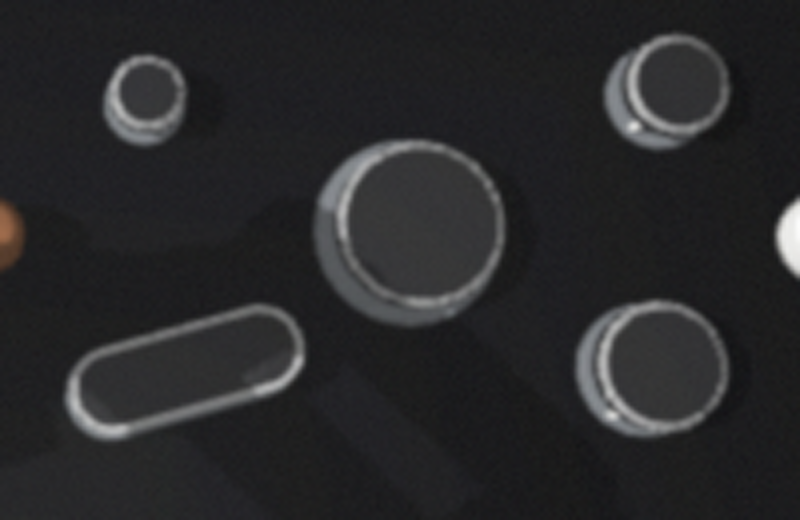

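View pics/s10c.png

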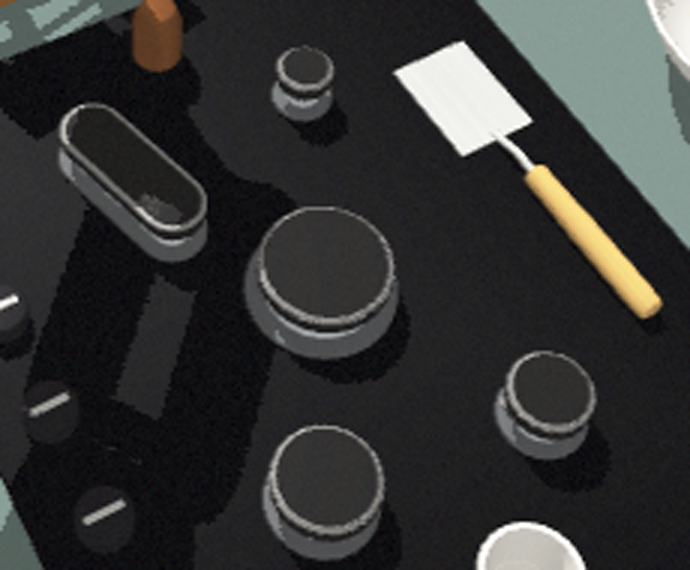

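Run:
```python
from fit import *
f=load('side10');c=cloud(f).reshape(-1,3);c=c[np.isfinite(c).all(1)]
for n,p,r in(('small',(609.5,-5.3),14),('med',(614.4,-301),21),('large',(457.7,-284.8),27),('long',(455.2,-24.9),18),('wok',(536.5,-156),38)):
    q=c[(np.hypot(c[:,0]-p[0],c[:,1]-p[1])<r)&(c[:,2]>35)&(c[:,2]<60)]
    A=np.c_[q[:,:2]-p,np.ones(len(q))];k=np.linalg.lstsq(A,q[:,2],rcond=None)[0]
    print(n,len(q),'z',k[2].round(1),'tilt deg',np.degrees(np.hypot(*k[:2])).round(2))
print(env.job_done())
```

```text
small 98 z 47.7 tilt deg 0.75
med 350 z 47.6 tilt deg 0.49
large 670 z 47.7 tilt deg 0.16
long 187 z 48.0 tilt deg 0.55
wok 967 z 47.8 tilt deg 0.34
the job is handed in; nothing more can be done
None
```

I took the stack apart from the top down and put the small, medium, large and long caps on their own burners. The job is handed in; the clock read about 32.5 s at the last check, against the 112 s limit. I centred each round cap by squeezing it in two perpendicular directions before lifting it. The long cap was turned to match its burner.

- **Centring:** in the last pictures the cap fits mostly agreed with their burners to about 1–1.5 mm. The long cap was within 0.5° of its burner.
- **Flatness:** all caps lie flat, with tilts of 0.75° or less. Their tops are level with the middle burner's cap, which still fits within about 1.5 mm of its starting position.
- **Disagreements:** the side camera's fit put the small cap 2–3 mm off its burner, but the top camera had it within about 1 mm. The side camera had shown a similar offset for that cap on the stack, so I took it as fit bias. Depth heights also read about 1.7 mm high for every cap, including the untouched middle one, so I took that as calibration error.

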